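# Open the rinse reservoir for refilling

## Task

Open the white rinse reservoir so that it can be refilled: swing the metal tab that lies over its cap up and all the way back, where it stays by itself. Then unscrew the cap, counter-clockwise until it comes against its stop, lift it straight off, and set it down gently, right way up and flat in the drip tray. Leave the other things on the bench where they are.

Things in the scene. Friction and masses are not known exactly. Their poses are not given: they have to be found in the camera images.
- reservoir: white rectangular can, fixed, 160 x 120 mm (x, y), 105 mm high without its neck; the neck (30 mm across) rises 20 mm from the centre toward -x and carries the cap; a metal hinge bracket (46 mm wide, top 198 mm above the bench) stands 60 mm toward +x. Origin: centre of its underside. Its -x side (sight strip, drain nipple) faces roughly the robot.
- neck_top (a point): centre of the neck's upper rim, 138 mm above the bench, on the cap's turning axis (vertical); axes as the reservoir's
- tab (a joint): hinge angle of the tab: 0 = closed, lying level over the cap toward the reservoir's -x; pi/2 = upright; 2.5 = its stop, fully back. It swings easily (60 g, slight friction) and falls by its weight: shut if let go before upright, back to its stop once 0.2 rad past upright.
- tab_grip (a point): on the tab's centre line, 12 mm from its free end, 126 mm from the hinge. Tab: flat aluminium bar 138 long, 30 wide, 6 mm thick; closed, its underside is 186 mm above the bench, 4 mm over the cap; the free end stands 30 mm out beyond the cap, free below to the can's top. Held by its long edges it can turn between the fingers. x: free end to hinge, y: along the hinge.
- tab_hinge (a point): point on the tab's hinge axis, 80 mm behind (+x of) the neck axis, 189 mm above the bench; y is the hinge axis, axes as the reservoir's
- cap_mid (a point): centre of the loose grey cap, half-way up. Cap: 70 mm high, about 90 g; a round skirt 56 mm across, 32 mm high, on it a round fluted grip 42 mm across, 38 mm high (from 3 mm below to 35 mm above this point). z up its axis, x through its two inner lugs, shown by the raised ridge across the top and two ribs on the skirt.
- cap: the cap; origin: centre of its underside, 112 mm above the bench when on the neck. Its lugs hold it (2 mm up-and-down play, turns easily) until turned counter-clockwise from above, 1.6 to 2.25 rad, to a hard stop; there its x lies along the reservoir's x (either way round, within 0.1 rad) and it lifts straight off with 2 to 4 mm play.
- tray: shallow steel drip tray, fixed, 160 x 130 mm (x, y), 16 mm high, 4 mm walls, floor 4 mm thick. Origin: centre of its underside, on the bench
- wash_bottle: small white dropper bottle with screw cap, 48 mm across, 98 mm high, standing behind the work; a bystander, origin under its centre
- dish: petri dish, 92 mm across, 15 mm high; a bystander, origin under its centre
- bench_timer: standing timer, 47 x 68 x 72 mm; a bystander, origin under its centre
- tip_box: box of pipette tips, 87 x 123 x 63 mm; a bystander, origin under its centre
Things that resemble listed ones, but are neither listed nor needed, are in the scene too. What is shaped like the cap but pink is not meant.

How it is judged:
By the outcome, as a careful person would: the job done as asked, in the order asked, and still so for the second after the job is handed in, with the robot touching nothing.
It also fails if it takes over 72 s, if anything falls off the work surface, if the arm or the gripper's body presses on something with over 40 N, if the wrist force passes 120 N, or if a joint passes its speed limit or range.

## Robot

A 7-joint arm with a two-finger parallel gripper is mounted at the origin on a cart in front of the work surface, level with it; the furniture and walls round the work are solid. World frame = base frame: x ahead of the robot, y to its left, z up, the work surface at z = 0. Lengths are in m, angles in rad, forces in N, time in s.
With the tool pointing down it reaches from about 0.4 to 0.875 m from the base axis. Payload 6.5 kg.
Tool frame: the origin (TCP) lies on the front face of the gripper's body, between the roots of the fingers; the fingertips stand 73 mm ahead of it and the grasp point (between the pads) lies 54 mm ahead of it (ctrl.finger_overhang is the distance from the TCP to the fingertips, in m); z points along the fingers, y is the line along which they close (so a half turn about z gives the same grasp; the last joint's range is limited). The gripper opens to 85 mm and grips with 20 to 120 N. Pads are 22 mm wide; open, the fingers measure 114 mm over their backs; the gripper's body (76 mm by 85 mm) begins 54 mm behind the grasp point. The pads swing forward as they close: fully open they stand 13 mm farther back than shut.
Start: joints at [-1.214, 0.536, -0.004, 1.538, 0.003, 1.067, -0.071], TCP at [0.267, 0.593, 0.304] pointing down, gripper open.
Joint ranges: [-2.7, 2.7], [-0.37, 2.16], [-1.27, 1.26], [0.24, 2.4], [-1.31, 4.45], [0.19, 1.91], [-2.76, 2.76]. Speed limits (rad/s): [2.39, 2.39, 3.14, 3.14, 3.14, 3.14, 3.14].

## Interface

Orientations are given as a unit quaternion [w, x, y, z].
In Python, from rig import ctrl, claw, kinematics, imaging, hand_in gives the robot as it stands. Calls block until the motion is done:
- ctrl.movep(position, orientation): joint-space move of the TCP to a pose.
- ctrl.move_straight(position, ori=None, rate=0.15, force_limit=None): straight line of the TCP; ori=None keeps the orientation; rate is the mean speed in m/s. With force_limit (N) it stops when the force on the tool has changed by that much, and returns True; else False.
- ctrl.move_j(angles): joint-space move.
- claw.gripper_to(opening): opening from 0.0 (shut) to 1.0 (fully open); the grip force is fixed at half the most; returns when the fingers have stopped.
- ctrl.pause(seconds).
- kinematics.inverse_kinematics(position, orientation): joint angles nearest the present ones, or None.
- imaging.snapshot(name): name is "scene" or "top" or "wrist"; returns the picture (400x640x3 uint8, red, green, blue); there is no depth.
- imaging.calibration(name): a dict with "intrinsics" (3x3 intrinsics, pixels), "R" (3x3) and "t" (3): a world point X has camera coordinates R X + t. Camera axes: x right, y down, z forward; pixel columns grow to the right and rows downward; lengths in m; the calibration is good to about 2 mm. A picture is of the moment at which its call begins: read the wrist's pose just before it. calibration takes no time and is no camera call; for the wrist camera it gives the pose at the moment of the call.
A pose or a line that the arm cannot do raises ctrl.Unreachable and nothing moves.
- hand_in(): hands the job in; it is judged then, once.
Readings, each from a call of its own:
- ctrl.current_t(): time.
- ctrl.current_joints(): joint angles.
- ctrl.current_joint_vel(): joint speeds.
- ctrl.current_joint_efforts(): joint torques, N m.
- ctrl.current_eef_pos(): TCP position.
- ctrl.current_ee_rot(): TCP orientation.
- ctrl.current_contact_force(): force on the tool from outside, world axes, zero at the start.
- ctrl.current_wrist_torque(): the same for the moment, N m.
- ctrl.current_opening(): opening from 0.0 (shut) to 1.0 (fully open).
- ctrl.current_gripper_force(): force on a finger pad.
Only numpy, scipy, OpenCV 4.12 (cv2) and the standard library are available. Lean on these libraries where they do the work, as an engineer would, in place of code of your own. Each camera call takes 0.05 s, during which the arm holds its last target. There are 200 camera calls.

## Working session

There is one attempt and no reset: what is moved stays moved. The work goes in short steps, each a Python script; the robot and the scene stay as the last script left them, time stands still between calls to the robot, and variables do not carry over. Pictures are saved under pics/ and viewed, at most 10 in all, crops included, and the job is handed in when it is done.

```bash
mkdir -p pics; ls
python3 - <<'E'
from rig import ctrl, imaging
import cv2
for n in ("scene","top"):
    im=imaging.snapshot(n); cv2.imwrite(f"pics/{n}0.png",im[...,::-1]); c=imaging.calibration(n); print(n,c)
a=cv2.imread("pics/scene0.png");b=cv2.imread("pics/top0.png")
print(ctrl.current_t(),ctrl.current_ee_rot())
E
```

```text
pics
scene {'intrinsics': array([[371.42832919,   0.        , 316.8935205 ],
       [  0.        , 371.42832919, 194.6729642 ],
       [  0.        ,   0.        ,   1.        ]]), 'R': array([[ 0.90792423, -0.4190695 ,  0.00737215],
       [-0.22859436, -0.50984471, -0.82933889],
       [ 0.35130929,  0.75129163, -0.55869729]]), 't': array([-0.44174435,  0.2694245 ,  0.74160895])}
top {'intrinsics': array([[517.64755398,   0.        , 319.94954966],
       [  0.        , 517.64755398, 194.05148311],
       [  0.        ,   0.        ,   1.        ]]), 'R': array([[-0.01992526, -0.99970672, -0.01376446],
       [-0.98125747,  0.0221931 , -0.19141901],
       [ 0.19166835,  0.00969241, -0.98141189]]), 't': array([0.10678552, 0.53048687, 1.6201606 ])}
0.1 [-1.07753681e-04  2.09785543e-01  9.77747097e-01 -7.93227657e-04]
```

View pics/scene0.png

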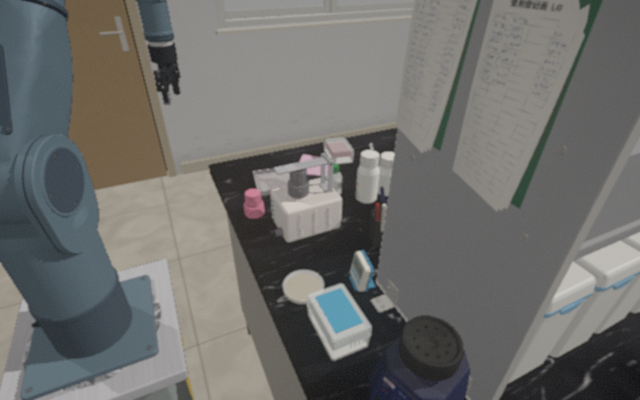

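View pics/top0.png

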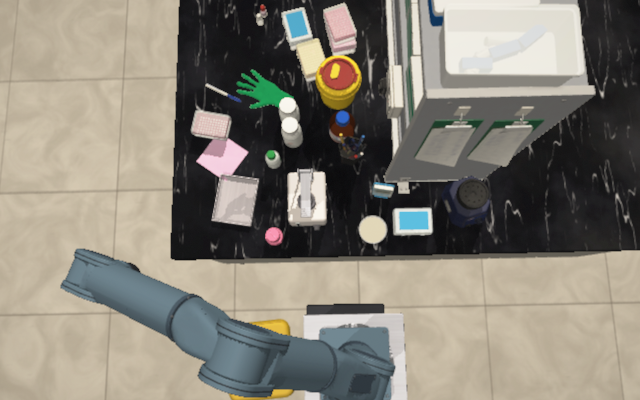

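The top view shows these cap-like candidates:
- the grey cap under the metal tab on the white can, top about (305,195)
- the pink cap at (273,236), which is the decoy
- the screw caps on the white bottles at (290,132) and (288,108)
- the green-topped small bottle at (273,158)

I choose the grey one on the can. The tray is the steel one at (236,200). The pink-racked box at (211,124) is not it. Next is a close crop.

Run:
```python
import cv2,numpy as np
b=cv2.imread("pics/top0.png")[140:250,200:340]
a=cv2.imread("pics/scene0.png")[145:245,235:350]
b=cv2.resize(b,None,fx=5.45,fy=5.45,interpolation=cv2.INTER_CUBIC)
cv2.imwrite("pics/c1.png",b)
cv2.imwrite("pics/c2.png",cv2.resize(a,None,fx=6,fy=6,interpolation=cv2.INTER_CUBIC))
```

```text
(no output)
```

View pics/c1.png

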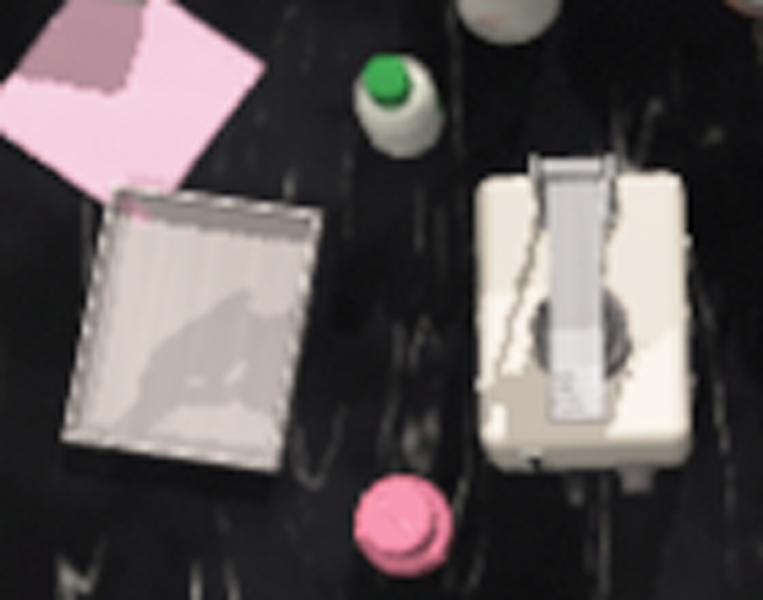

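View pics/c2.png

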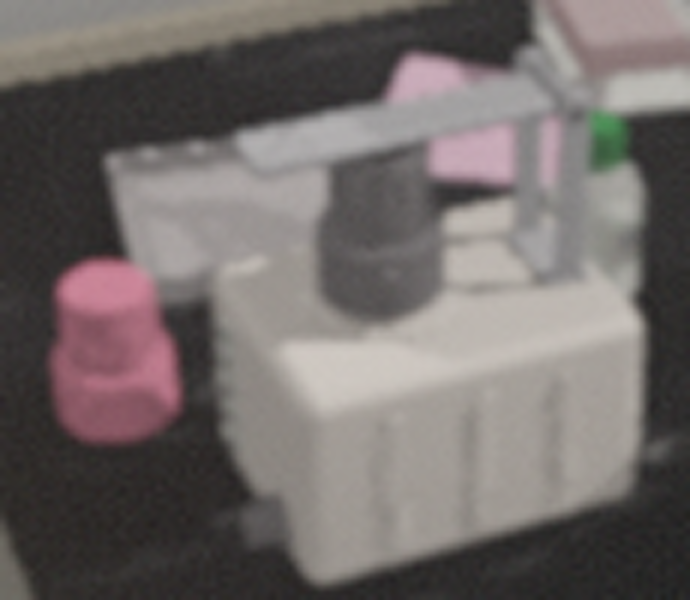

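The crops confirm the choice: grey cap on the can under the tab. In crop pixels, the tab's free end is at (551..604,421), the bracket top at (531..614,157), and the tray rim corners at (112,190), (322,212), (278,470), (62,440).

```bash
cat > h.py <<'E'
import numpy as np
from rig import ctrl, claw, kinematics, imaging
from scipy.spatial.transform import Rotation as Ro
def ray(name,u,v,z,c=None):
    c=c or imaging.calibration(name); d=c["R"].T@np.linalg.solve(c["intrinsics"],[u,v,1.]); o=-c["R"].T@c["t"]
    return o+d*(z-o[2])/d[2]
def proj(c,X):
    p=c["intrinsics"]@(c["R"]@np.asarray(X)+c["t"]); return p[:2]/p[2]
def down(yaw):  # tool z down, tool y (closing) at angle yaw from world x
    y=np.array([np.cos(yaw),np.sin(yaw),0]); z=np.array([0,0,-1.]); x=np.cross(y,z)
    q=Ro.from_matrix(np.c_[x,y,z]).as_quat(); return [q[3],q[0],q[1],q[2]]
E
python3 - <<'E'
from h import *
np.set_printoptions(precision=4,suppress=True)
f=lambda u,v,z: ray("top",200+(u+.5)/5.45-.5,140+(v+.5)/5.45-.5,z)
P={}
for n,u,v,z in [("endL",551,421,.192),("endR",604,421,.192),("hL",548,180,.192),("hR",605,180,.192),("brL",531,157,.198),("brR",614,157,.198),
 ("canFL",476,175,.105),("canFR",686,175,.105),("canNL",480,445,.105),("canNR",691,445,.105),
 ("t1",112,190,.016),("t2",322,212,.016),("t3",278,470,.016),("t4",62,440,.016)]:
    P[n]=f(u,v,z); print(n,P[n])
t=np.mean([P["t%d"%i] for i in (1,2,3,4)],0); print("tray",t)
for a,b in (("t1","t2"),("t2","t3"),("t3","t4"),("t4","t1"),("endL","endR"),("canFL","canFR"),("canFL","canNL")): print(a,b,np.linalg.norm(P[a]-P[b]))
E
```

```text
endL [0.4385 0.1519 0.192 ]
endR [0.4379 0.1234 0.192 ]
hL [0.5717 0.1518 0.192 ]
hR [0.571  0.1207 0.192 ]
brL [0.5834 0.1607 0.198 ]
brR [0.5823 0.1154 0.198 ]
canFL [0.5965 0.1977 0.105 ]
canFR [0.5937 0.0762 0.105 ]
canNL [0.4388 0.1966 0.105 ]
canNR [0.4361 0.0768 0.105 ]
t1 [0.6138 0.4273 0.016 ]
t2 [0.597  0.2986 0.016 ]
t3 [0.439  0.3246 0.016 ]
t4 [0.46   0.4548 0.016 ]
tray [0.5274 0.3763 0.016 ]
t1 t2 0.1298150565150149
t2 t3 0.16012206380522817
t3 t4 0.1319423078685652
t4 t1 0.15620313603627278
endL endR 0.028513917589169185
canFL canFR 0.12157577406181494
canFL canNL 0.15771416511424627
```

Run:
```python
from h import *
np.set_printoptions(precision=3,suppress=True)
H=np.array([.5762,.137,.189])
g=lambda th: H+[-.126*np.cos(th),0,.126*np.sin(th)+.054]
for yaw in (np.pi/2,-np.pi/2):
    print(yaw,[kinematics.inverse_kinematics(g(t),down(yaw)) for t in (0,.8,1.57,2.4)])
print([kinematics.inverse_kinematics([.4963,.137,.222],down(y)) for y in (-2,-1,0,1,2,3)])
yaw=np.pi/2 if kinematics.inverse_kinematics(g(0),down(np.pi/2)) is not None else -np.pi/2
s=[kinematics.inverse_kinematics(g(0),down(y)) for y in (np.pi/2,-np.pi/2)]
yaw=min(((abs(q[6]),y) for q,y in zip(s,(np.pi/2,-np.pi/2)) if q is not None))[1]
p=g(0); ctrl.movep(p+[0,0,.11],down(yaw)); claw.gripper_to(1.0)
import cv2
c=imaging.calibration("wrist"); im=imaging.snapshot("wrist"); cv2.imwrite("pics/w1.png",im[...,::-1])
print(yaw,ctrl.current_joints(),ctrl.current_eef_pos(),ctrl.current_t())
for n,X in (("endL",[.4382,.152,.192]),("endR",[.4382,.122,.192]),("hinge",[.5762,.137,.192])): print(n,proj(c,X))
```

```text
1.5707963267948966 [array([-0.485,  0.32 ,  0.111,  2.06 , -0.05 ,  0.764,  1.228]), array([-0.497,  0.258,  0.16 ,  1.887, -0.048,  1.001,  1.255]), array([-0.424,  0.376,  0.152,  1.632, -0.061,  1.138,  1.314]), array([-0.344,  0.575,  0.118,  1.421, -0.07 ,  1.15 ,  1.355])]
-1.5707963267948966 [array([-0.944,  0.381,  0.678,  2.084, -0.336,  0.785, -1.63 ]), array([-0.943,  0.305,  0.713,  1.91 , -0.234,  1.01 , -1.699]), array([-0.827,  0.443,  0.715,  1.656, -0.311,  1.16 , -1.605]), array([-0.691,  0.657,  0.687,  1.445, -0.43 ,  1.193, -1.518])]
[array([-1.139,  0.694,  1.093,  2.003, -0.78 ,  0.941, -1.634]), array([-0.777,  0.467,  0.535,  1.986, -0.334,  0.775, -1.046]), array([-0.664,  0.442,  0.387,  1.98 , -0.236,  0.762, -0.138]), array([-0.52 ,  0.426,  0.204,  1.972, -0.122,  0.756,  0.755]), array([-0.338,  0.422, -0.023,  1.961,  0.014,  0.759,  1.631]), array([-0.162,  0.434, -0.242,  1.951,  0.145,  0.773,  2.513])]
1.5707963267948966 [-0.549  0.168  0.177  1.948 -0.034  1.028  1.215] [0.45  0.137 0.353] 2.1667
endL [340.839 189.968]
endR [303.056 189.94 ]
hinge [321.763 333.506]
```

View pics/w1.png

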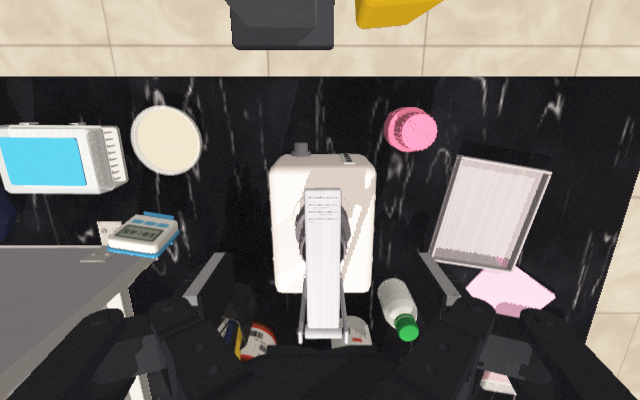

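The wrist view shows the tab's free end at (304..340,189), which matches the predicted (303..341,190). The green-capped bottle at (400,305) is clear. Next I grasp the tab and swing it.

Run:
```python
from h import *
np.set_printoptions(precision=3,suppress=True)
H=np.array([.5762,.137,.189]); yaw=np.pi/2
g=lambda th: H+[-.126*np.cos(th),0,.126*np.sin(th)+.054]
print(ctrl.move_straight(g(0),rate=.15,force_limit=8), ctrl.current_eef_pos())
claw.gripper_to(0.0); print("grip",ctrl.current_opening(),ctrl.current_contact_force(),ctrl.current_gripper_force())
for i,th in enumerate(np.linspace(0,2.42,14)[1:]):
    hit=ctrl.move_straight(g(th),rate=.12,force_limit=25)
    print(round(th,2),hit,ctrl.current_opening(),ctrl.current_contact_force())
    if hit: break
print(ctrl.current_t())
```

```text
False [0.451 0.137 0.244]
grip 0.3336098501825682 [-1.971  3.391  5.714] 58.705830574035645
0.19 False 0.3322153480061808 [ 1.581  5.439 -2.611]
0.37 False 0.3272060923356302 [ 2.201  5.822 -4.29 ]
0.56 False 0.3343254580321616 [ 0.464  5.251 -3.378]
0.74 False 0.329517783220217 [ 0.457  6.638 -3.13 ]
0.93 False 0.33137218774981536 [ 1.057  6.186 -2.75 ]
1.12 False 0.33389079654030224 [-1.644  5.752 -3.03 ]
1.3 False 0.3307152105372567 [-0.717  5.855 -3.256]
1.49 False 0.3299244370850523 [-4.602  5.185 -0.546]
1.68 False 0.32359169825764883 [-4.125  6.193  0.034]
1.86 False 0.049110504833330806 [ 0.098 -0.453 -1.07 ]
2.05 False 0.002328735891594824 [-0.631  0.503 -0.548]
2.23 False -0.002573041620143641 [ 0.229 -0.635 -0.04 ]
2.42 False 0.000656820608129445 [4.42  0.316 4.731]
8.0417
```

Run:
```python
from h import *
import cv2
p=np.array(ctrl.current_eef_pos()); ctrl.move_straight(p+[-.02,0,.06]); claw.gripper_to(1.0)
c=imaging.calibration("wrist")
a=imaging.snapshot("scene")[130:245,235:390]; b=imaging.snapshot("wrist")
a=cv2.resize(a,(640,475),interpolation=cv2.INTER_CUBIC)
cv2.imwrite("pics/s2.png",a[...,::-1]); cv2.imwrite("pics/w2.png",b[...,::-1]); print(ctrl.current_contact_force(),ctrl.current_t())
```

```text
[-0.03686495 -0.30217371  0.1419843 ] 9.5083
```

View pics/s2.png

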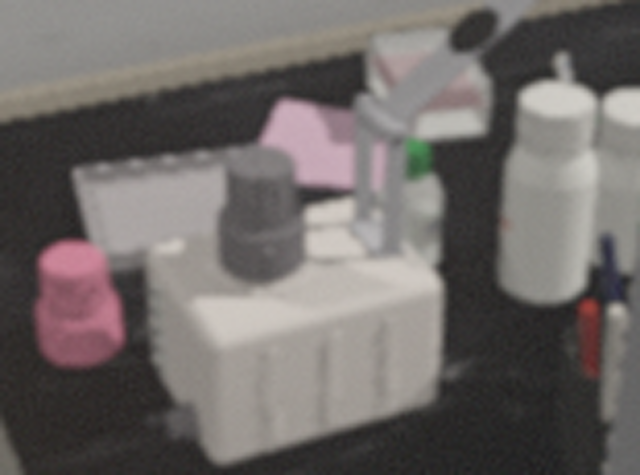

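The tab leans fully back by itself, and the cap is free at crop (262,210). Next I go above the cap and check its centre from near.

Run:
```python
from h import *
import cv2
np.set_printoptions(precision=3,suppress=True)
yaw=-.5
ctrl.movep([.4963-.0,.137,.36],down(yaw))
c=imaging.calibration("wrist"); b=imaging.snapshot("wrist")
print(proj(c,[.4963,.137,.182]),proj(c,[.4963,.137,.144]),ctrl.current_joints(),ctrl.current_t(),ctrl.current_contact_force())
u=proj(c,[.4963,.137,.165]).astype(int); 
np.save("c3.npy",c,allow_pickle=True)
x0,y0=max(u[0]-80,0),max(u[1]-60,0); print(x0,y0)
cr=b[y0:y0+120,x0:x0+160]
cv2.imwrite("pics/w3.png",cv2.resize(cr,None,fx=5,fy=5,interpolation=cv2.INTER_CUBIC)[...,::-1])
for r in (.021,):
  print([ [round(float(t),1) for t in proj(c,[.4963+r*np.cos(a),.137+r*np.sin(a),.182])] for a in np.arange(0,6.28,1.5708)])
```

```text
[320.451 197.718] [320.514 186.679] [-0.878  0.274  0.634  1.857 -0.184  1.069 -0.672] 11.3417 [ 0.657 -0.188 -0.036]
240 132
[[342.1, 186.4], [308.5, 176.7], [299.3, 208.8], [331.9, 217.9]]
```

View pics/w3.png

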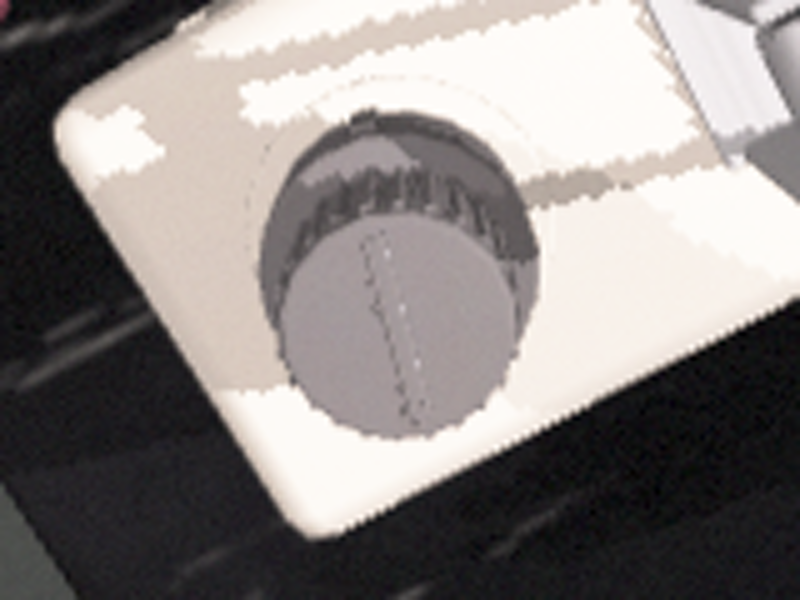

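The ridge runs from crop (375,240) to (410,425), a world angle of about 1.25 rad, so about 1.89 rad of turn is expected. The cap centre, crop (400,325), matches the prediction. Next I grip and turn.

Run:
```python
from h import *
np.set_printoptions(precision=3,suppress=True)
print(ctrl.move_straight([.4963,.137,.221],rate=.12,force_limit=6),ctrl.current_eef_pos())
claw.gripper_to(0.0); print("grip",ctrl.current_opening(),ctrl.current_contact_force(),ctrl.current_wrist_torque())
j=np.array(ctrl.current_joints()); j0=j[6]; m0=ctrl.current_wrist_torque()
d=0
while d<2.3:
    d+=.3 if d<1.45 else .05
    q=j.copy(); q[6]=j0+d; ctrl.move_j(q)
    m=ctrl.current_wrist_torque(); print(round(d,2),ctrl.current_joints()[6]-j0,m-m0,ctrl.current_contact_force())
    if abs(m[2]-m0[2])>.6: break
print(ctrl.current_eef_pos(),ctrl.current_t())
```

```text
False [0.497 0.137 0.222]
grip 0.47449657179106125 [-2.375  1.062  6.665] [ 0.045  0.549 -0.037]
0.3 0.29612204010179843 [-0.019 -0.536 -0.018] [ 0.158 -0.273 -0.251]
0.6 0.59424986167701 [-0.014 -0.565  0.036] [0.014 0.225 0.702]
0.9 0.893521115863948 [-0.1   -0.644  0.04 ] [-0.01  -0.593  0.373]
1.2 1.1933091461565617 [ 0.01  -0.619  0.06 ] [0.998 0.862 0.417]
1.5 1.4931897820445863 [-0.047 -0.565  0.006] [0.822 0.11  1.139]
1.55 1.5455323087149837 [-0.083 -0.659  0.027] [ 0.267 -1.062  0.796]
1.6 1.5966655903755453 [-0.078 -0.756  0.093] [ 0.784 -0.329 -0.007]
1.65 1.647123293058796 [-0.076 -0.711  0.067] [0.266 0.041 0.662]
1.7 1.6972928456675773 [ 0.073 -0.764  0.011] [0.795 0.589 0.59 ]
1.75 1.7473866048540818 [ 0.149 -0.786  0.081] [0.299 0.698 1.393]
1.8 1.7974456906731238 [ 0.331 -0.787 -0.037] [0.259 0.94  1.915]
1.85 1.8474826361972392 [ 0.677 -0.745  0.07 ] [-0.672  2.215  1.81 ]
1.9 1.8970552073739964 [ 1.302 -0.506 -0.142] [0.385 5.422 1.611]
1.95 1.9456564496052067 [ 1.414 -0.529 -1.025] [0.013 5.235 2.167]
[0.496 0.138 0.222] 17.3417
```

The stop is felt at about 1.92 rad (−1.0 Nm), close to the expected 1.89. Next I ease slightly and lift with a force limit.

Run:
```python
from h import *
np.set_printoptions(precision=3,suppress=True)
q=np.array(ctrl.current_joints()); q[6]-=.03; ctrl.move_j(q)
p=np.array(ctrl.current_eef_pos()); print(ctrl.current_contact_force(),ctrl.current_wrist_torque())
h=ctrl.move_straight(p+[0,0,.012],rate=.04,force_limit=10); print(h,ctrl.current_eef_pos()-p,ctrl.current_contact_force())
if not h:
    h=ctrl.move_straight(p+[0,0,.10],rate=.08,force_limit=10); print(h,ctrl.current_eef_pos()-p,ctrl.current_contact_force(),ctrl.current_opening())
import cv2
a=imaging.snapshot("scene")[100:245,235:390]
cv2.imwrite("pics/s4.png",cv2.resize(a,(620,580),interpolation=cv2.INTER_CUBIC)[...,::-1])
print(ctrl.current_t())
```

```text
[1.327 3.433 1.847] [ 0.82   0.035 -0.524]
True [-0.001 -0.     0.002] [-3.565 -1.396 12.218]
17.85
```

View pics/s4.png

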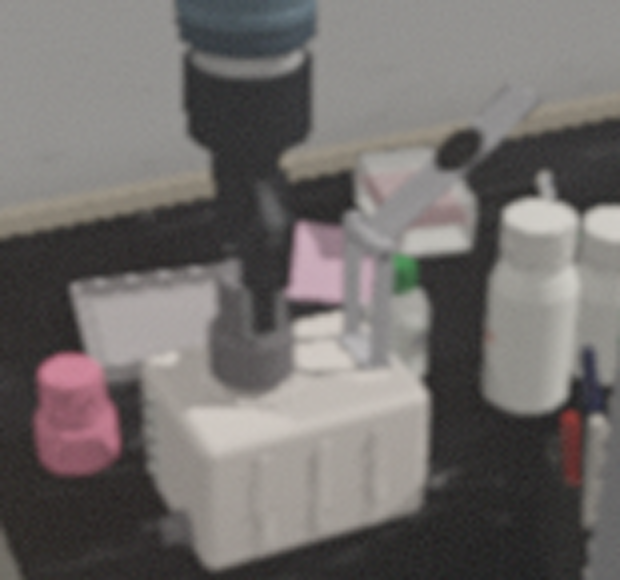

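Run:
```python
from h import *
np.set_printoptions(precision=3,suppress=True)
f=lambda:np.array(ctrl.current_contact_force())
p=np.array(ctrl.current_eef_pos()); ctrl.pause(.3); print(p,f(),ctrl.current_wrist_torque(),ctrl.current_opening())
for k in range(3):
    h=ctrl.move_straight(p+[0,0,.002*(k+1)],rate=.01,force_limit=12); a=f(); ctrl.pause(.2)
    print(h,ctrl.current_eef_pos()-p,a,f(),ctrl.current_wrist_torque())
    if h or abs(f()[2])>12: break
print(ctrl.current_t())
```

```text
[0.495 0.138 0.224] [-3.052 -1.355 12.628] [-0.214  0.778 -0.378] 0.47128582154638154
True [-0.  0.  0.] [-0.082  0.886  3.668] [ 0.037 -1.461  5.351] [-0.505  0.096 -0.402]
18.5667
```

Lifting stopped after 2 mm, which is the lug play, so the cap may not be fully at its stop. I turn a bit further and try again.

Run:
```python
from h import *
np.set_printoptions(precision=3,suppress=True)
f=lambda:np.array(ctrl.current_contact_force())
p=np.array(ctrl.current_eef_pos()); ctrl.move_straight([.4963,.137,p[2]-.001],rate=.02); ctrl.pause(.2); print(f(),ctrl.current_wrist_torque())
j=np.array(ctrl.current_joints())
for d in np.arange(.04,.33,.04):
    q=j.copy(); q[6]+=d; ctrl.move_j(q); ctrl.pause(.1); m=ctrl.current_wrist_torque()
    print(round(d,2),ctrl.current_joints()[6]-j[6],m,f())
    if abs(m[2])>1.6: break
print(ctrl.current_t())
import cv2
cv2.imwrite("pics/w5.png",cv2.resize(imaging.snapshot("wrist"),(800,500))[...,::-1])
```

```text
[-2.671  1.758  8.677] [ 0.404  0.848 -0.414]
0.04 0.03809800232689642 [-0.07   0.39  -1.112] [-1.43   0.551  6.135]
0.08 0.07829001054180629 [ 0.126 -0.286 -1.259] [-0.477 -0.695  4.595]
0.12 0.11851621364517295 [-0.084 -0.795 -1.507] [ 2.137 -0.774  3.521]
0.16 0.15882722799162385 [ 0.065 -1.002 -1.095] [ 5.065  1.134 -6.31 ]
0.2 0.19857138446548772 [ 0.393 -0.859 -1.271] [ 4.431  2.975 -8.697]
0.24 0.23860638139120205 [ 0.602 -0.201 -1.423] [  1.889   3.17  -10.351]
0.28 0.2788857286882356 [ 0.476  0.164 -1.107] [-2.265  2.342 -2.559]
0.32 0.3186715156715825 [ 0.442  0.189 -1.448] [-2.293  0.685 -1.952]
21.8417
```

View pics/w5.png

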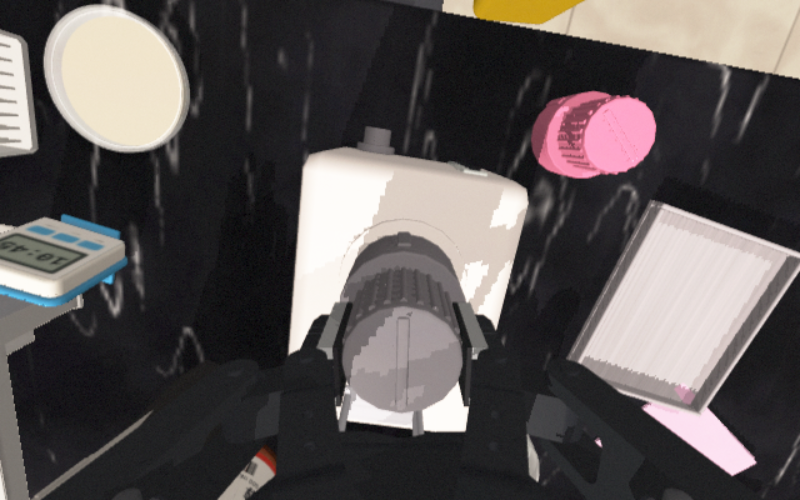

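The ridge now lies nearly along the can's x, at (404,318) to (404,405) in the picture. The cap slips in the fingers at a steady 1.1–1.5 Nm, so this is the hard stop. The residual torque was wedging the lugs, so I release, regrip untorqued and lift.

Run:
```python
from h import *
np.set_printoptions(precision=3,suppress=True)
f=lambda:np.array(ctrl.current_contact_force())
c=imaging.calibration("wrist")
a,b=ray("wrist",404*.8,318*.8,.183,c),ray("wrist",404*.8,405*.8,.183,c); print("ridge",a,b,np.arctan2(*(b-a)[1::-1]))
claw.gripper_to(0.75); ctrl.pause(.2); print(f(),ctrl.current_wrist_torque())
ctrl.move_straight([.4963,.137,.222],ori=down(1.5708),rate=.03)
b=imaging.snapshot("wrist"); import cv2; cv2.imwrite("pics/w6.png",b[200:360,220:420][...,::-1].repeat(3,0).repeat(3,1))
claw.gripper_to(0.0); ctrl.pause(.2); p=np.array(ctrl.current_eef_pos()); print("grip",p,f(),ctrl.current_wrist_torque(),ctrl.current_opening(),ctrl.current_joints())
for k in range(1,7):
    h=ctrl.move_straight(p+[0,0,.002*k],rate=.02,force_limit=20); ctrl.pause(.1)
    print(h,ctrl.current_eef_pos()-p,f(),ctrl.current_wrist_torque())
    if h or f()[2]<-12: break
print(ctrl.current_t())
```

```text
ridge [0.478 0.135 0.183] [0.511 0.14  0.183] 0.16255449262616642
[ 0.222 -0.368  0.776] [ 0.031  0.023 -0.016]
grip [0.496 0.137 0.222] [-1.185 -0.048  6.031] [ 0.158  0.397 -0.073] 0.47818918673325483 [-0.816  0.477  0.588  1.988 -0.371  0.782  1.559]
False [-0.     0.     0.002] [0.651 0.861 0.957] [ 0.326 -0.107 -0.041]
False [-0.     0.     0.004] [-0.152  1.526 -0.388] [ 0.414  0.079 -0.029]
False [-0.     0.     0.006] [-0.091  1.277  0.639] [ 0.457  0.148 -0.026]
False [0.    0.    0.008] [-0.358  0.814  0.731] [0.397 0.155 0.006]
False [ 0.   -0.    0.01] [-0.302  1.299 -0.155] [ 0.329  0.112 -0.025]
False [ 0.    -0.     0.012] [-0.76  -0.025 -1.029] [-0.025 -0.029 -0.019]
25.4583
```

Run:
```python
from h import *
np.set_printoptions(precision=3,suppress=True)
f=lambda:np.array(ctrl.current_contact_force())
p=np.array(ctrl.current_eef_pos())
print(ctrl.move_straight([p[0],p[1],.33],rate=.1,force_limit=20),f(),ctrl.current_opening())
T=[.5274,.3763]
ctrl.move_straight(T+[.30],rate=.15); ctrl.move_straight(T+[.135],rate=.12); ctrl.pause(.2); print(f())
h=ctrl.move_straight(T+[.121],rate=.03,force_limit=5); ctrl.pause(.15); print(h,ctrl.current_eef_pos(),f())
z=ctrl.current_eef_pos()[2]
while not h and z>.1085 :
    z-=.0012; h=ctrl.move_straight(T+[z],rate=.015,force_limit=4); ctrl.pause(.1)
    print(h,ctrl.current_eef_pos(),f(),ctrl.current_wrist_torque())
    if f()[2]>3.5: break
print(ctrl.current_opening(),ctrl.current_t())
```

```text
False [-0.102 -0.342 -1.584] 0.4771994906834154
[-0.029 -0.262 -0.108]
False [0.528 0.376 0.121] [-0.053 -0.231 -1.523]
False [0.527 0.376 0.12 ] [-0.396  0.183 -0.581] [-0.008  0.006  0.014]
False [0.527 0.376 0.119] [-1.208 -0.006 -1.462] [-0.053  0.044 -0.004]
False [0.527 0.376 0.118] [ 0.024  0.168 -1.76 ] [-0.062 -0.008  0.052]
False [0.527 0.376 0.116] [ 0.243 -0.366 -1.473] [-0.039 -0.02  -0.036]
False [0.527 0.376 0.115] [-0.415 -0.305 -0.671] [ 0.028 -0.006  0.044]
False [0.528 0.376 0.115] [-1.18  -0.079  5.509] [-0.252  0.27  -0.033]
0.47499875616482207 32.9333
```

Contact came at the expected height (about 0.114). Next I release and retreat, then check.

Run:
```python
from h import *
import cv2
claw.gripper_to(0.9)
p=np.array(ctrl.current_eef_pos()); ctrl.move_straight(p+[0,0,.06],rate=.06); ctrl.move_straight(p+[0,0,.2],rate=.15)
q=np.array(ctrl.current_joints()); print(q); 
ctrl.move_straight([.40,.45,p[2]+.22],rate=.15); ctrl.pause(.3)
a=imaging.snapshot("scene")[110:250,225:400]; b=imaging.snapshot("top")[130:255,190:345]
a=cv2.resize(a,(440,352),interpolation=cv2.INTER_CUBIC);b=imaging.snapshot("wrist")
b=cv2.resize(b,(360,225)); b=cv2.copyMakeBorder(b,0,127,0,0,0)
cv2.imwrite("pics/fin.png",np.hstack([a,b])[...,::-1]); print(ctrl.current_contact_force(),ctrl.current_t())
```

```text
[-1.08073281  0.58074772  0.58539982  1.56201989 -0.34589525  1.10592872
  1.15703778]
[-0.16681945 -0.47114337  0.31989489] 37.2083
```

View pics/fin.png

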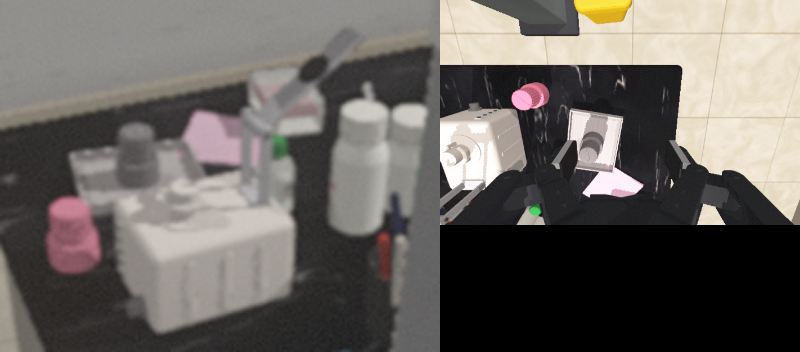

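The cap stands upright in the tray (scene crop (137,155)), the neck is bare at (182,200), the tab is back at (315,70), and the bystanders are untouched.

```bash
python3 -c "
from rig import hand_in; print(hand_in())"
```

```text
the job is handed in; nothing more can be done
None
```

The job is handed in at about 37 s of robot time: the tab rests fully back, though it slipped from the fingers just past upright and fell the rest of the way; the cap was turned to its stop, lifted off and set upright in the drip tray, and I saw nothing else on the bench moved.

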